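Take the headroom of a half-packed carton with a twist-lock depth gauge

ROBOT

A 6-joint arm with a two-finger parallel gripper is mounted at the origin on a cart in front of the work surface, level with it; the furniture and walls round the work are solid. World frame = base frame: x ahead of the robot, y to its left, z up, the work surface at z = 0. Lengths are in mm, angles in rad, forces in N, time in s.
With the tool pointing down it reaches from about 300 to 775 mm from the base axis. Payload 14.6 kg.
Tool frame: the origin (TCP) lies midway between the tips of the shut fingers; the grasp point (between the pads) lies manip.grasp_offset behind it (manip.grasp_offset is the distance from the TCP to the grasp point, in mm); z points along the fingers, y is the direction in which the jaws open and shut (so a half turn about z gives the same grasp; the last joint's range is limited). The gripper opens to 94 mm and grips with 3 to 60 N. Pads are 16 mm wide; open, the fingers measure 119 mm over their backs; the gripper's body (75 mm by 177 mm) begins 78 mm behind the grasp point.
Start: joints at [1.076, 0.3, 1.521, -0, 1.321, -0.067], TCP at [228.175, 500.425, 205.446] pointing down, gripper open.
Joint ranges: [-3.03, 3.03], [-0.79, 2.21], [0.23, 2.52], [-1.04, 4.18], [0, 3.07], [-2.55, 2.55]. Speed limits (rad/s): [2.22, 2.22, 2.57, 3.14, 3.14, 3.14].

INTERFACE

Orientations are given as [roll, pitch, yaw] about the fixed x, y, z axes, in that order (R = Rz(yaw) Ry(pitch) Rx(roll)).
In Python, from cell import monitor, vision, order, manip gives the robot as it stands.
- The arm moves only by the shell command python3 -m jog 'ROWS' [FORCE]. ROWS is JSON, a list of rows, each a list of 7 numbers: the shift along the tool's x, y, z in cm, then the turn, a rotation vector about the tool's x, y, z in rad, then the opening in per cent of the stroke, from 0 (shut) to 100 (fully open). In form: [[tx, ty, tz, rx, ry, rz, jaw], ...]. A call has 1 to 8 rows; each row shifts and turns the commanded pose from where the row before left it, along the tool's axes as they then stand; what a row does not reach is not made up. A row lasts 1/10 s, in which the tool goes at most 50 mm and 8.59 degrees, less where a joint would pass 70% of its speed; a pose out of reach is approached as far as the arm can. A call is refused whole if a number of a shift passes 5 or a number of a turn 0.15, either way. A call with a gripper value outside its range is refused whole. The fingers move at their own pace and stop on an object; FORCE is the grip in N (left out, the last holds). Time passes only in rows, so rows that do not move let the fingers close. It gives the time, the measured TCP pose, the force and the opening at its end, in the units of the state.
- monitor.read_state(): the state, without advancing time (a new reading comes with each control period).
- vision.camera(name): name is "scene" or "top" or "wrist"; returns a dict with "color" (420x560x3 uint8, blue, green, red), "fx", "fy", "cx", "cy" (pixels), "cam_to_world" (4x4, takes a point from camera to world coordinates); the wrist camera has in their place "tool_from_camera" (4x4, takes a point from camera to tool coordinates, whose origin is the TCP and whose axes are the flange's). Camera axes: x right, y down, z forward; pixel columns grow to the right and rows downward; lengths in mm; the calibration is good to about 2 mm. A picture is of the moment at which its call begins: read the wrist's pose just before it. There is no depth.
- order.sign_off(): hands the job in, once; it reports no verdict.
The state is a dict: "clock": time; "joints": joint angles; "qd": joint speeds; "effort": joint torques, N m; "eef_pos": TCP position; "eef_rot": TCP orientation; "wrist_force": force on the tool from outside, world axes, zero at the start; "moment": the same for the moment, N m; "finger_gap": finger opening in mm.
Only numpy, scipy, OpenCV 4.12 (cv2) and the standard library are available. Lean on these libraries where they do the work, as an engineer would, in place of code of your own. Each camera call takes 0.05 s, during which the arm holds its last target.

TASK

The open carton is to be cut down to the height of the gift box packed in it, so take the headroom with the depth gauge: lift the gauge by its round knob and seat its beam across the middle of the carton's long side walls, lugs inside. Then push the sprung rod down until its foot just rests on the gift box, without pressing the box down into its springy pad, and while it rests there turn the knob clockwise to its stop to lock the rod, so that it stays there when you let go and leave the gauge sitting level on the carton. Leave the other things on the bench alone.

Things in the scene. Friction and masses are not known exactly. Their poses are not given: they have to be found in the camera images.
- knob (a point): Centre of the depth gauge's round black ribbed knob, 40 mm across, 26 mm high, axis upright: grip and lift the whole gauge (about 0.9 kg) here; the beam then hangs at the rod's upper stop. With the rod up it is 127 mm above the beam's underside (135 mm above the bench when the gauge stands there). It moves down and turns with the rod. z up; the red pointer on top points to its own -x.
- gauge_seat (a point): Centre of the underside of the depth gauge's flat aluminium beam, 190 (own x) x 40 x 14 mm, either way round alike; z up. This face rests on the carton's rim. Two lugs below it, 8 mm deep, 30 mm wide, 122 mm over their outer faces along x, drop inside the carton; on the bench the gauge stands on them. A black housing 46 x 40 mm in its middle rises 46 mm above this point.
- foot (a point): Centre of the underside of the rod's foot, a black rubber disc of 22 mm diameter under the beam's middle. With the rod up it lies 6 mm below the beam's underside; it goes straight down as the knob is pushed down.
- gauge_rod (a joint): How far the rod is pushed down (m): 0 fully up, at most 0.060. A spring of nearly constant force lifts it back up: about 1.5 to 4 N on the knob hold or move it, and once unlocked and let go it returns to 0.
- gauge_knob (a joint): Turn of the locking knob on the rod (rad), growing clockwise seen from above: about 0 unlocked, 1.25 at its stop, locked. It takes about 0.04 N m, rising to 0.15 N m as an eccentric presses a sprung shoe on the rod, and stays where it is left. At the stop the rod is clamped in the housing, enough for about 12 N; half turned it may slip.
- carton_rim (a point): Centre of the mouth of the open carton, level with its rim, 120 mm above the bench; z up. The carton is fixed, 142 mm (own x) by 200 mm (own y) outside, walls 5 mm: 132 mm clear between its long walls. Flaps hang down outside, up to 20 mm out from the walls. The beam goes across, along the carton's x, over the middle.
- carton: The same carton; origin at the centre of its underside. In it lies a pale lidded gift box, 106 x 160 mm, flat on top, its top 26 to 60 mm below the rim (not measured: find it by feel). It stands on a springy pad that gives about 0.4 mm per newton: a touch of 2 to 4 N of the foot is right, over 6 N falsifies the depth, 12 N spoils the box.
- cup: Bystander: tan stoneware tumbler, 85 mm wide, 112 mm high, at the back. Origin at the centre of its underside.
- label_roll: Bystander: white roll of labels on end, 66 mm wide, 60 mm high, at the back. Origin at the centre of its underside.
- tape_measure: Bystander: yellow tape measure, 68 x 71 x 35 mm. Origin at the centre of its underside.
- scissors: Bystander: blue-handled scissors lying flat, 199 mm long, 9 mm thick. Origin at the centre of their underside.
- small_box: Bystander: small kraft box, 52 x 68 x 36 mm, at the back right. Origin at the centre of its underside.
Things that resemble listed ones, but are neither listed nor needed, are in the scene too. Leave any purple look-alike of the part that bears knob alone.

How it is judged:
By the outcome, as a careful person would: the job done as asked, in the order asked, and still so for the second after the job is handed in, with the robot touching nothing.
It also fails if it takes over 48 s, if anything falls off the work surface, if the arm or the gripper's body presses on something with over 40 N, if the wrist force passes 120 N, or if a joint passes its speed limit or range.

## Working session

There is one attempt and no reset: what is moved stays moved. The work goes in short steps, Python scripts to look and compute and a shell command to move; the robot and the scene stay as the last step left them, time stands still between calls to the robot, and variables do not carry over. Pictures are saved under pics/ and viewed, and the job is handed in when it is done.

```bash
ls; mkdir -p pics; python3 - <<'E'
from cell import monitor, vision, order, manip
import cv2
s=monitor.read_state(); print(s, manip.grasp_offset)
for n in ("scene","top","wrist"):
    c=vision.camera(n); cv2.imwrite(f"pics/{n}0.png",c["color"])
    print(n,c["fx"],c["fy"],c["cx"],c["cy"],c.get("cam_to_world",c.get("tool_from_camera")))
E
```

```text
pics
{'clock': 0.0, 'joints': array([ 1.07640859e+00,  3.00509261e-01,  1.52161677e+00, -5.29886857e-05,
        1.32071779e+00, -6.65875909e-02]), 'qd': array([ 0.00015636,  0.00052898,  0.00219823, -0.00143109,  0.00029386,
       -0.00069815]), 'effort': array([-6.97155301e-04, -5.31798899e+01, -3.52729225e+01,  7.08265649e-02,
        2.44396616e-02, -9.28133227e-05]), 'eef_pos': array([228.05243288, 500.17915335, 204.85031338]), 'eef_rot': array([-3.14034085e+00, -3.20399101e-05,  2.71380564e+00]), 'wrist_force': array([-0.83818313, -0.68833578,  0.23178818]), 'moment': array([0.02223944, 0.02595861, 0.04175761]), 'finger_gap': 94.09553424799292} 18.8
scene 439.6122820783726 439.6122820783726 278.9313827882899 206.6952890501606 [[ 7.66801143e-01 -4.96062001e-01  4.07355494e-01  4.76401289e+01]
 [-6.41829110e-01 -5.84194355e-01  4.96761864e-01 -6.10581297e+02]
 [-8.44990443e-03 -6.42370179e-01 -7.66347931e-01  1.08016720e+03]
 [ 0.00000000e+00  0.00000000e+00  0.00000000e+00  1.00000000e+00]]
top 490.0011343855044 490.0011343855044 272.40358777245524 213.12937105583455 [[ 5.40389555e-02 -9.71081397e-01  2.32552602e-01  2.34855955e+02]
 [-9.98511624e-01 -5.08324698e-02  1.97635262e-02  1.66197460e+01]
 [-7.37076948e-03 -2.33274476e-01 -9.72382996e-01  1.51723283e+03]
 [ 0.00000000e+00  0.00000000e+00  0.00000000e+00  1.00000000e+00]]
wrist 370.0967674814612 370.0967674814612 282.3782393866053 208.57457165306744 [[ 5.71563414e-04 -9.71314698e-01 -2.37797035e-01  6.80985239e+01]
 [ 9.99999519e-01  3.65491580e-04  9.10674917e-04 -5.87897510e-01]
 [-7.97639118e-04 -2.37797441e-01  9.71314440e-01 -1.79008091e+02]
 [ 0.00000000e+00  0.00000000e+00  0.00000000e+00  1.00000000e+00]]
```

View pics/scene0.png

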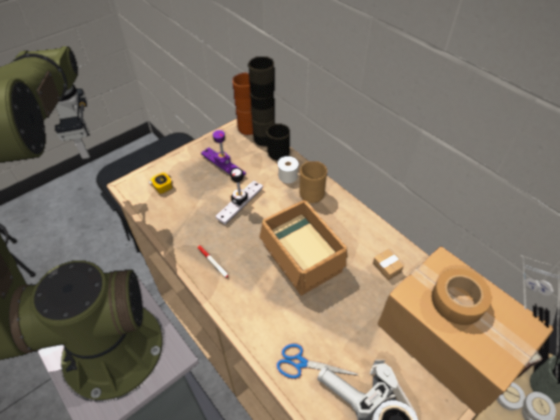

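View pics/top0.png

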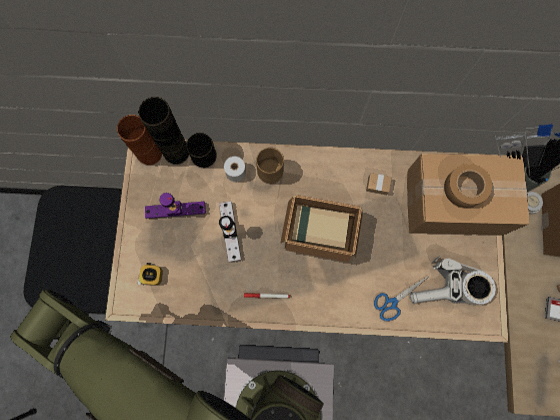

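View pics/wrist0.png

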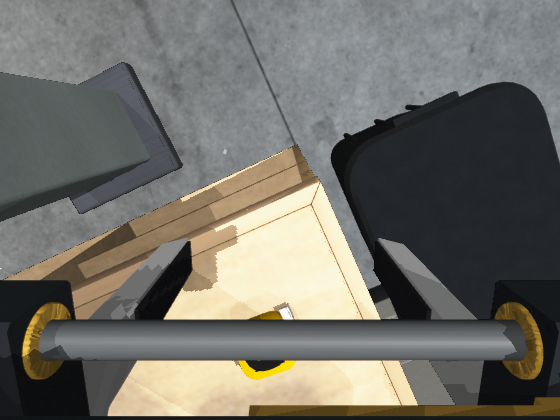

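The scene camera shows two gauges. One is silver with a black knob (scene ~(238,190), top ~(229,225)). The other is a purple look-alike (scene ~(222,155), top ~(172,208)). The silver one fits the description. The carton is at top ~(323,227). I'll confirm with enlarged crops.

```bash
python3 - <<'E'
import cv2,numpy as np
t=cv2.imread("pics/top0.png"); s=cv2.imread("pics/scene0.png")
a=cv2.resize(t[190:280,130:380],None,fx=3.2,fy=3.2,interpolation=cv2.INTER_CUBIC)
b=cv2.resize(s[120:300,190:360],None,fx=3.3,fy=3.3,interpolation=cv2.INTER_CUBIC)
cv2.imwrite("pics/c1.png",a);cv2.imwrite("pics/c2.png",b)
E
```

```text
(no output)
```

View pics/c1.png

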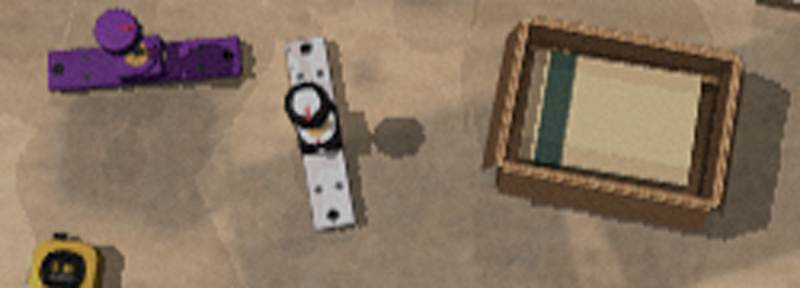

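View pics/c2.png

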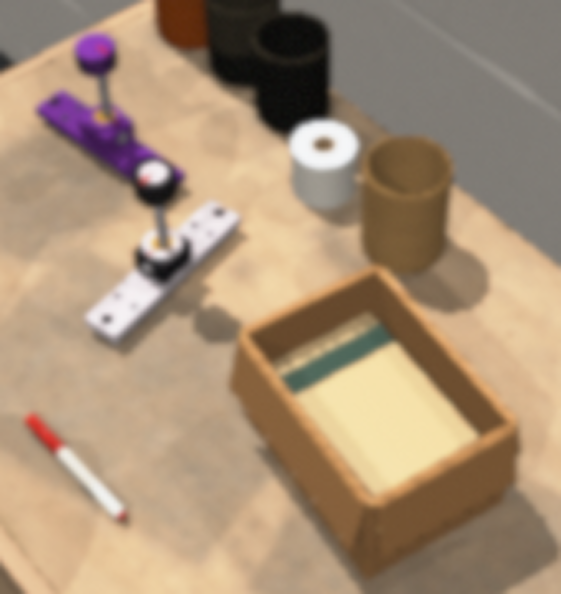

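```bash
cat > h.py <<'E'
import numpy as np
T=dict(f=490.0011343855044,cx=272.40358777245524,cy=213.12937105583455,M=np.array([[5.40389555e-02,-9.71081397e-01,2.32552602e-01,2.34855955e+02],[-9.98511624e-01,-5.08324698e-02,1.97635262e-02,1.66197460e+01],[-7.37076948e-03,-2.33274476e-01,-9.72382996e-01,1.51723283e+03],[0,0,0,1]]))
S=dict(f=439.6122820783726,cx=278.9313827882899,cy=206.6952890501606,M=np.array([[7.66801143e-01,-4.96062001e-01,4.07355494e-01,4.76401289e+01],[-6.41829110e-01,-5.84194355e-01,4.96761864e-01,-6.10581297e+02],[-8.44990443e-03,-6.42370179e-01,-7.66347931e-01,1.08016720e+03],[0,0,0,1]]))
def ray(c,u,v,z):
    d=c['M'][:3,:3]@[(u-c['cx'])/c['f'],(v-c['cy'])/c['f'],1]; o=c['M'][:3,3]
    return o+d*(z-o[2])/d[2]
def proj(c,p):
    q=c['M'][:3,:3].T@(np.asarray(p)-c['M'][:3,3]); return c['cx']+c['f']*q[0]/q[2],c['cy']+c['f']*q[1]/q[2]
E
python3 - <<'E'
from h import *
import cv2
np.set_printoptions(precision=1,suppress=True)
t=cv2.imread("pics/top0.png").astype(int); s=cv2.imread("pics/scene0.png").astype(int)
# beam: bright greyish mask in roi
def mask(img,x0,x1,y0,y1,thr=150,sat=30):
    r=img[y0:y1,x0:x1]; m=((r.min(2)>thr)&((r.max(2)-r.min(2))<sat)).astype(np.uint8)
    return m
m=mask(t,210,250,195,268); ys,xs=np.nonzero(m); print("top px",len(xs),xs.min()+210,xs.max()+210,ys.min()+195,ys.max()+195)
rect=cv2.minAreaRect(np.c_[xs+210,ys+195].astype(np.float32)); print(rect)
P=np.array([ray(T,u,v,22) for u,v in cv2.boxPoints(rect)]); print(P, np.linalg.norm(P[0]-P[1]),np.linalg.norm(P[1]-P[2]),P.mean(0))
k=(130+309/3.2,190+104/3.2); print("knob",k,ray(T,*k,142))
ks=(190+156/3.3,120+180/3.3); print("knob scene",ks,ray(S,*ks,137))
C=np.array([ray(T,130+u/3.2,190+v/3.2,120) for u,v in [(524,18),(741,58),(716,209),(501,168)]])
print(C,C.mean(0),[np.linalg.norm(C[i]-C[i-1]) for i in range(4)])
D=np.array([ray(S,190+u/3.3,120+v/3.3,120) for u,v in [(378,270),(515,425),(365,497),(243,335)]])
print(D,D.mean(0),[np.linalg.norm(D[i]-D[i-1]) for i in range(4)])
for X in (C,D):
  d=X[1]-X[0]+X[2]-X[3]; print(np.arctan2(d[1],d[0])); d=X[1]-X[2]+X[0]-X[3]; print(np.arctan2(d[1],d[0]))
E
```

```text
top px 438 219 239 202 260
((229.27027893066406, 231.1216278076172), (58.19723892211914, 12.00112533569336), 80.53767395019531)
[[615.1 218.4  22. ]
 [623.5 181.5  22. ]
 [443.1 138.7  22. ]
 [435.1 174.5  22. ]] 37.79465264926695 185.37113745989242 [529.2 178.3  22. ]
knob (226.5625, 222.5) [529.2 174.7 142. ]
knob scene (237.27272727272728, 174.54545454545456) [534.6 177.4 137. ]
[[ 625.5  -15.1  120. ]
 [ 597.8 -215.6  120. ]
 [ 456.9 -194.8  120. ]
 [ 484.    -0.6  120. ]] [ 541.  -106.5  120. ] [np.float64(142.22738547681675), np.float64(202.31517764961075), np.float64(142.38291611604703), np.float64(196.13689179183544)]
[[ 625.9  -21.8  120. ]
 [ 600.  -213.6  120. ]
 [ 464.1 -186.2  120. ]
 [ 491.3   -1.8  120. ]] [ 545.3 -105.9  120. ] [np.float64(136.09617779695827), np.float64(193.51877619087665), np.float64(138.63205707766673), np.float64(186.33976445322054)]
-1.7086316122726775
-0.1243592887850282
-1.7112026924484767
-0.17337247756145788
```

The crop confirms it: the silver beam with the black ribbed knob and red pointer is the gauge. From the top camera:
- **Gauge:** centre ≈ (529,177), beam yaw ≈ 0.235. The size checks out at 185×38.
- **Carton:** rim centre ≈ (541,−106), x axis yaw ≈ −0.13. The rim measures 142×199, which matches.

I'll move over the knob, keeping the orientation.

```bash
python3 -m jog '[[-4.1,-1.7,0,0,0,0,100],[-4.1,-1.7,0,0,0,0,100],[-4.1,-1.7,0,0,0,0,100],[-4.1,-1.7,0,0,0,0,100],[-4.1,-1.7,0,0,0,0,100],[-4.1,-1.7,0,0,0,0,100],[-4.1,-1.7,0,0,0,0,100],[-4.1,-1.7,0,0,0,0,100]]'
python3 -m jog '[[-4.1,-1.7,0,0,0,0,100],[-4.1,-1.7,0,0,0,0,100],[0,0,0,0,0,0,100],[0,0,0,0,0,0,100]]'
python3 - <<'E'
from cell import monitor, vision
import cv2
s=monitor.read_state(); print(s['eef_pos'],s['eef_rot'],s['joints'],s['wrist_force'])
cv2.imwrite("pics/w1.png",vision.camera("wrist")["color"])
E
```

```text
clock: 0.95
eef_pos: [471.1, 239.0, 205.4]
eef_rot: [-3.142, -0.0, 2.714]
wrist_force: [0.1, -0.1, 0.3]
finger_gap: 94.0
clock: 1.35
eef_pos: [530.8, 175.0, 204.9]
eef_rot: [-3.141, -0.001, 2.712]
wrist_force: [0.8, 0.6, 0.3]
finger_gap: 94.0
[530.7846041  175.04803418 204.929889  ] [-3.14104158e+00 -8.25549814e-04  2.71216537e+00] [ 2.52981879e-01  3.20763082e-01  1.49497760e+00  9.58192792e-05
  1.32684019e+00 -8.88410582e-01] [0.76501387 0.58825049 0.26446558]
```

View pics/w1.png

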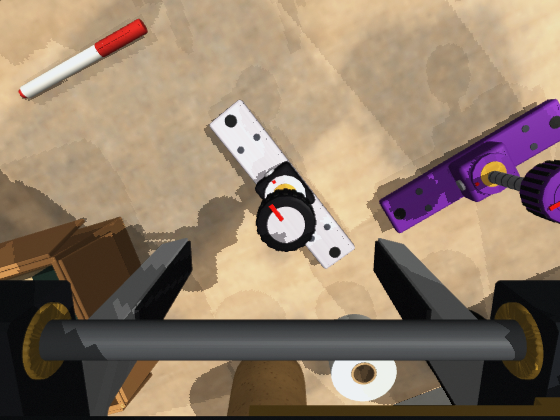

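The wrist view shows the knob's top disc at about (286,222), the beam from (231,118) to (334,252), the purple gauge to the right, and clear space for the fingers. Next I'll measure it.

```bash
cat >> h.py <<'E'
from scipy.spatial.transform import Rotation as Ro
W=dict(f=370.0967674814612,cx=282.3782393866053,cy=208.57457165306744)
TC=np.array([[5.71563414e-04,-9.71314698e-01,-2.37797035e-01,6.80985239e+01],[9.99999519e-01,3.65491580e-04,9.10674917e-04,-5.87897510e-01],[-7.97639118e-04,-2.37797441e-01,9.71314440e-01,-1.79008091e+02],[0,0,0,1]])
def wcam(pos,rot):
    M=np.eye(4);M[:3,:3]=Ro.from_euler('xyz',rot).as_matrix();M[:3,3]=pos
    return dict(W,M=M@TC)
def totool(d,yaw): # world dx,dy -> tx,ty (mm)
    return d[0]*np.cos(yaw)+d[1]*np.sin(yaw), d[0]*np.sin(yaw)-d[1]*np.cos(yaw)
E
python3 - <<'E'
from h import *
import cv2
np.set_printoptions(precision=1,suppress=True)
c=wcam([530.78,175.05,204.93],[-3.14104,-.0008,2.7122])
im=cv2.imread("pics/w1.png")
# dark outer ring of knob
r=im[180:260,240:330]; m=(r.max(2)<60).astype(np.uint8)
m=cv2.morphologyEx(m,cv2.MORPH_CLOSE,np.ones((3,3)))
h=cv2.HoughCircles(cv2.cvtColor(r,cv2.COLOR_BGR2GRAY),cv2.HOUGH_GRADIENT,1,40,param1=100,param2=15,minRadius=22,maxRadius=36);print(h)
for u,v in [(286,222)]+[(240+x[0],180+x[1]) for x in h[0]]: print(u,v,ray(c,u,v,148))
g=cv2.cvtColor(im,cv2.COLOR_BGR2HSV)
m=((im.min(2)>170)&(g[:,:,1]<35)).astype(np.uint8); m[:, :200]=0;m[:,360:]=0;m[:95]=0;m[275:]=0
ys,xs=np.nonzero(m); rc=cv2.minAreaRect(np.c_[xs,ys].astype(np.float32)); b=cv2.boxPoints(rc)
P=np.array([ray(c,u,v,22) for u,v in b]);print(b,P,P.mean(0),[np.linalg.norm(P[i]-P[i-1]) for i in range(4)])
for i in range(4):
    d=P[i]-P[i-1]; print(np.arctan2(d[1],d[0]))
cv2.imwrite("pics/w1c.png",cv2.resize(im[190:260,245:330],None,fx=7,fy=7,interpolation=cv2.INTER_CUBIC))
E
```

```text
[[[45.5 39.5 31. ]]]
286 222 [530.5 177.4 148. ]
285.5 219.5 [528.8 177.8 148. ]
[[193.5 134.5]
 [239.8  98.6]
 [355.1 247.4]
 [308.7 283.3]] [[447.1 119.1  22. ]
 [435.9 174.1  22. ]
 [617.9 217.4  22. ]
 [634.8 157.8  22. ]] [533.9 167.1  22. ] [np.float64(191.67494734846704), np.float64(56.18821489780321), np.float64(187.12198703352982), np.float64(62.01285742359349)]
-2.938313367786142
1.771724599126587
0.23353601748106007
-1.2947824010825002
```

View pics/w1c.png

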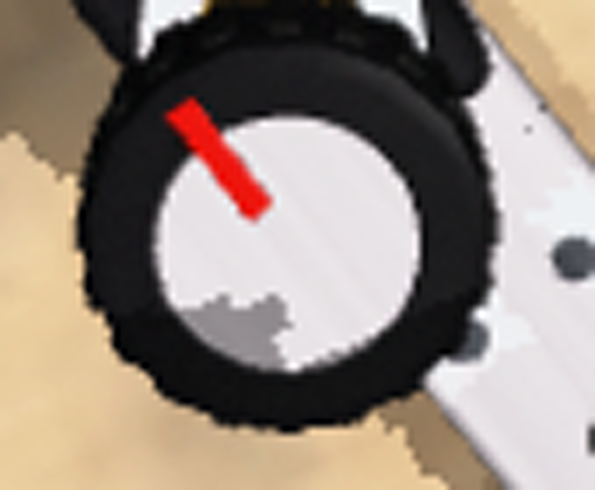

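The knob is at about (531,177), and the pointer lies along the beam, so it is unlocked. I'll descend and grip.

```bash
python3 -m jog '[[0.04,0.2,2.0,0,0,0,100],[0,0,2.5,0,0,0,100],[0,0,2.2,0,0,0,100],[0,0,2.0,0,0,0,100],[0,0,0,0,0,0,100]]'
python3 - <<'E'
from cell import monitor
s=monitor.read_state(); print(s['eef_pos'],s['wrist_force'],s['moment'],s['finger_gap'])
E
python3 -m jog '[[0,0,0,0,0,0,45],[0,0,0,0,0,0,35],[0,0,0,0,0,0,30],[0,0,0,0,0,0,30],[0,0,0,0,0,0,30],[0,0,0,0,0,0,30]]' 30
```

```text
clock: 1.9
eef_pos: [529.3, 178.4, 116.3]
eef_rot: [-3.139, -0.003, 2.715]
wrist_force: [0.9, 0.7, 0.0]
finger_gap: 94.3
[529.29115815 178.43394781 116.25640208] [0.92891613 0.73727928 0.04337833] [ 0.03026056 -0.05231121  0.01439321] 94.32031013546653
clock: 2.5
eef_pos: [531.2, 177.6, 118.6]
eef_rot: [3.142, 0.0, 2.714]
wrist_force: [0.2, -0.4, 0.3]
finger_gap: 49.2
```

```bash
python3 -m jog '[[0,0,0,0,0,0,25],[0,0,0,0,0,0,25],[0,0,0,0,0,0,25],[0,0,0,0,0,0,25]]' 30; python3 - <<'E'
from cell import monitor
for i in range(3):
  s=monitor.read_state(); print(s['eef_pos'],s['eef_rot'],s['wrist_force'],s['moment'],s['finger_gap'])
E
```

```text
clock: 2.9
eef_pos: [531.2, 177.6, 118.5]
eef_rot: [-3.141, -0.0, 2.714]
wrist_force: [-0.2, -0.6, 1.4]
finger_gap: 39.4
[531.15406696 177.57072833 118.46565069] [-3.14145674e+00 -1.49461631e-05  2.71375967e+00] [-0.22041796 -0.59061481  1.40393876] [-0.23088835  0.12412703  0.0175207 ] 39.37722702582329
[531.15406696 177.57072833 118.46565069] [-3.14145674e+00 -1.49461631e-05  2.71375967e+00] [-0.22041796 -0.59061481  1.40393876] [-0.23088835  0.12412703  0.0175207 ] 39.37722702582329
[531.15406696 177.57072833 118.46565069] [-3.14145674e+00 -1.49461631e-05  2.71375967e+00] [-0.22041796 -0.59061481  1.40393876] [-0.23088835  0.12412703  0.0175207 ] 39.37722702582329
```

Gripped at 39.4 mm. Lifting 150 mm gently.

```bash
python3 -m jog '[[0,0,-0.5,0,0,0,20],[0,0,-1.5,0,0,0,20],[0,0,-2.5,0,0,0,20],[0,0,-2.5,0,0,0,20],[0,0,-2.5,0,0,0,20],[0,0,-2.5,0,0,0,20],[0,0,-2,0,0,0,20],[0,0,-1,0,0,0,20]]' 40;python3 -m jog '[[0,0,0,0,0,0,20],[0,0,0,0,0,0,20]]'
python3 - <<'E'
from cell import monitor, vision
import cv2
s=monitor.read_state(); print(s)
cv2.imwrite("pics/w2.png",vision.camera("wrist")["color"])
cv2.imwrite("pics/t2.png",vision.camera("top")["color"])
cv2.imwrite("pics/s2.png",vision.camera("scene")["color"])
E
```

```text
clock: 3.7
eef_pos: [531.2, 177.7, 269.5]
eef_rot: [3.141, 0.0, 2.714]
wrist_force: [0.2, -0.6, -10.8]
finger_gap: 39.8
clock: 3.9
eef_pos: [530.8, 177.5, 267.0]
eef_rot: [-3.14, -0.002, 2.714]
wrist_force: [-0.8, -0.6, -9.5]
finger_gap: 39.6
{'clock': 3.9, 'joints': array([ 2.57340802e-01,  2.84299058e-01,  1.39877061e+00, -5.38322167e-06,
        1.46075183e+00, -8.85693295e-01]), 'qd': array([ 2.59894237e-04,  6.14719629e-03,  8.92374374e-03,  5.99176795e-05,
        4.11221755e-04, -2.00408831e-03]), 'effort': array([-1.73717161e-02, -6.06016374e+01, -4.22119188e+01,  4.29474312e-03,
        7.79574062e-02, -1.46149655e-04]), 'eef_pos': array([530.7733137 , 177.53165827, 266.95831867]), 'eef_rot': array([-3.14017820e+00, -1.72252917e-03,  2.71382980e+00]), 'wrist_force': array([-0.75513136, -0.5605105 , -9.50863423]), 'moment': array([0.0169113 , 0.03629634, 0.0532005 ]), 'finger_gap': 39.63769131901136}
```

View pics/w2.png

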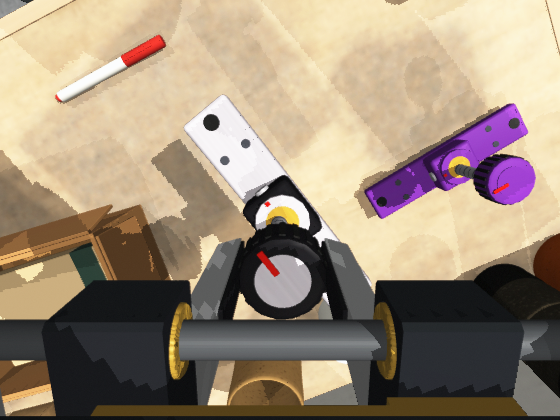

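View pics/t2.png

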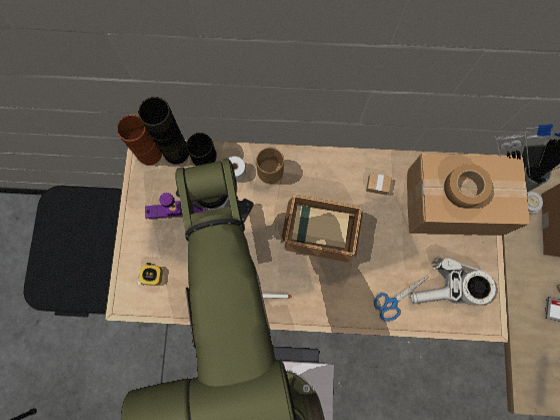

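View pics/s2.png

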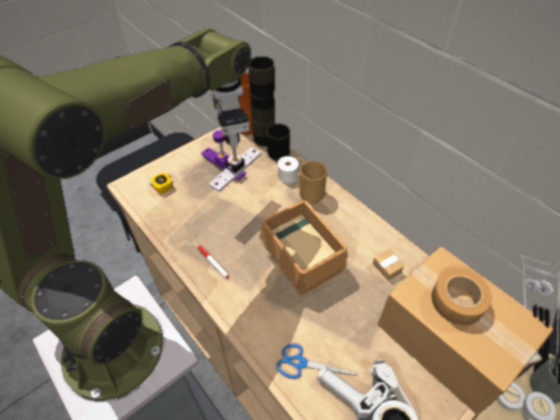

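The gauge hangs from the gripper with the beam level and the pointer unturned (wrist view: knob at (282,278), beam to the upper left). I'll carry it over the carton, then turn it 0.37 rad clockwise.

```bash
python3 -m jog '[[-0.7,-1.4,0,0,0,0,20],[-1.4,-2.8,0,0,0,0,20],[-2.0,-4.0,0,0,0,0,20],[-2.2,-4.4,0,0,0,0,20],[-2.2,-4.4,0,0,0,0,20],[-2.0,-4.0,0,0,0,0,20],[-1.4,-2.9,0,0,0,0,20],[-0.8,-1.5,0,0,0,0,20]]'
python3 -m jog '[[0,0,0,0,0,0.05,20],[0,0,0,0,0,0.09,20],[0,0,0,0,0,0.09,20],[0,0,0,0,0,0.09,20],[0,0,0,0,0,0.05,20],[0,0,0,0,0,0,20],[0,0,0,0,0,0,20]]'
python3 - <<'E'
from cell import monitor, vision
import cv2
s=monitor.read_state(); print(s)
cv2.imwrite("pics/w3.png",vision.camera("wrist")["color"])
E
```

```text
clock: 4.85
eef_pos: [540.8, -109.3, 267.9]
eef_rot: [-3.141, -0.001, 2.711]
wrist_force: [0.1, 1.2, -9.9]
finger_gap: 39.6
clock: 5.55
eef_pos: [541.3, -106.1, 268.2]
eef_rot: [-3.141, -0.0, 2.346]
wrist_force: [0.9, 0.1, -9.5]
finger_gap: 39.3
{'clock': 5.55, 'joints': array([-2.59929831e-01,  2.63720483e-01,  1.42182269e+00,  4.95798212e-05,
        1.45640719e+00, -1.03479790e+00]), 'qd': array([ 0.00072234,  0.00122344, -0.00317613, -0.00084011,  0.00268298,
       -0.00112589]), 'effort': array([-2.43807954e-03, -5.76095796e+01, -4.07706499e+01,  2.07591662e-02,
        7.85270333e-02,  1.61690852e-01]), 'eef_pos': array([ 541.27804688, -106.06495615,  268.23144302]), 'eef_rot': array([-3.14145232e+00, -3.32690334e-04,  2.34565871e+00]), 'wrist_force': array([ 0.88641575,  0.14908825, -9.46675267]), 'moment': array([-0.05310485,  0.05980897,  0.01076888]), 'finger_gap': 39.26874804192134}
```

View pics/w3.png

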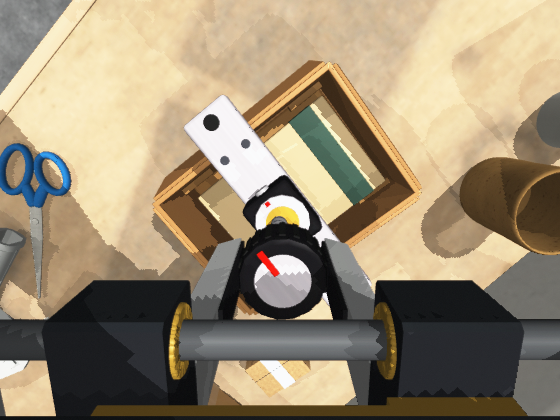

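```bash
python3 - <<'E'
import cv2
im=cv2.imread("pics/w3.png")
cv2.imwrite("pics/w3a.png",cv2.resize(im[50:250,140:440],None,fx=2.6,fy=2.6,interpolation=cv2.INTER_CUBIC))
E
```

```text
(no output)
```

View pics/w3a.png

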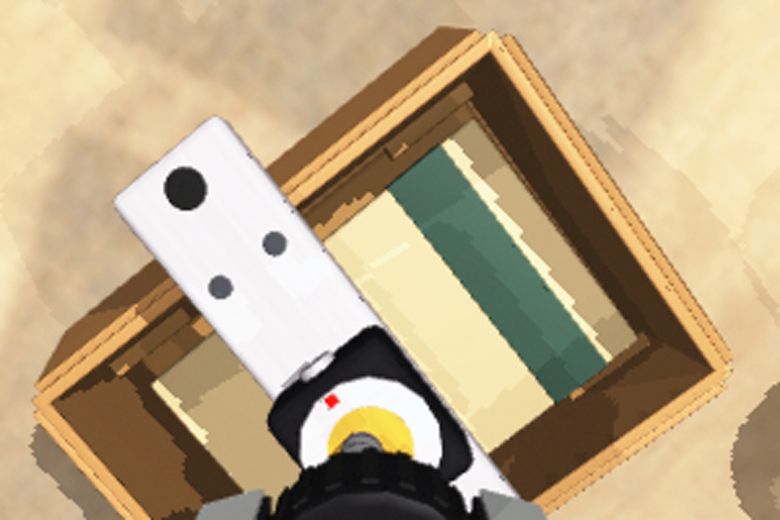

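```bash
python3 - <<'E'
from h import *
np.set_printoptions(precision=1,suppress=True)
c=wcam([541.28,-106.06,268.2],[-3.1415,-.0003,2.346])
R=lambda u,v,z: ray(c,140+u/2.6,50+v/2.6,z)
L,Tp,Rt=R(36,388,120),R(494,32,120),R(730,367,120)
print("rim",L,Tp,Rt,np.linalg.norm(Tp-L),np.linalg.norm(Rt-Tp),"centre",(L+Rt)/2)
a=lambda d:np.arctan2(d[1],d[0])
print("long wall",a(Tp-L),"-> x axis",a(Tp-L)-np.pi/2,"short",a(Rt-Tp))
bl,bt,be,bw=R(114,203,171),R(215,117,171),R(500,475,171),R(281,405,171)
print("beam",bl,bt,be,np.linalg.norm(bt-bl),"yaw",a(be-bt),a(bw-bl))
y=a(be-bt); e=(bl+bt)/2; print("centre from end",e+95*np.array([np.cos(y),np.sin(y),0]))
E
```

```text
rim [ 460.4 -190.   120. ] [490.1   2.1 120. ] [627.1 -16.1 120. ] 194.37866794409243 138.13796550365896 centre [ 543.7 -103.   120. ]
long wall 1.4169397485037662 -> x axis -0.1538565782911303 short -0.13189131412036303
beam [ 447.  -113.1  171. ] [451.7 -76.1 171. ] [582.1 -92.5 171. ] 37.249086062932754 yaw -0.12458159795788919 -0.13110583708735365
centre from end [ 543.6 -106.4  171. ]
```

The beam and carton agree: centres within about 1 mm across and about 2 mm along, yaw off by 0.015. I'll make a small correction, descend to just above the rim and check.

```bash
python3 -m jog '[[0.1,0.1,0.5,0,0,0.013,20],[0,0,1.0,0,0,0,20],[0,0,0.8,0,0,0,20],[0,0,0.2,0,0,0,20],[0,0,0,0,0,0,20]]'
python3 - <<'E'
from cell import monitor, vision
import cv2
s=monitor.read_state(); print(s['eef_pos'],s['eef_rot'],s['wrist_force'],s['moment'],s['joints'])
cv2.imwrite("pics/w4.png",cv2.resize(vision.camera("wrist")["color"][20:300,120:460],None,fx=2.1,fy=2.1))
cv2.imwrite("pics/s4.png",cv2.resize(vision.camera("scene")["color"][110:310,190:400],None,fx=2.9,fy=2.9,interpolation=cv2.INTER_CUBIC))
E
```

```text
clock: 6.1
eef_pos: [541.2, -104.7, 242.9]
eef_rot: [-3.141, -0.001, 2.331]
wrist_force: [-0.2, -0.2, -9.7]
finger_gap: 39.8
[ 541.21349657 -104.73282505  242.89183974] [-3.14107805e+00 -7.73551361e-04  2.33091936e+00] [-0.2152292  -0.22323713 -9.7243058 ] [-0.01910408 -0.04774516 -0.02586578] [-2.57579535e-01  2.77157010e-01  1.46286799e+00 -3.19635743e-05
  1.40249620e+00 -1.01769739e+00]
```

View pics/w4.png

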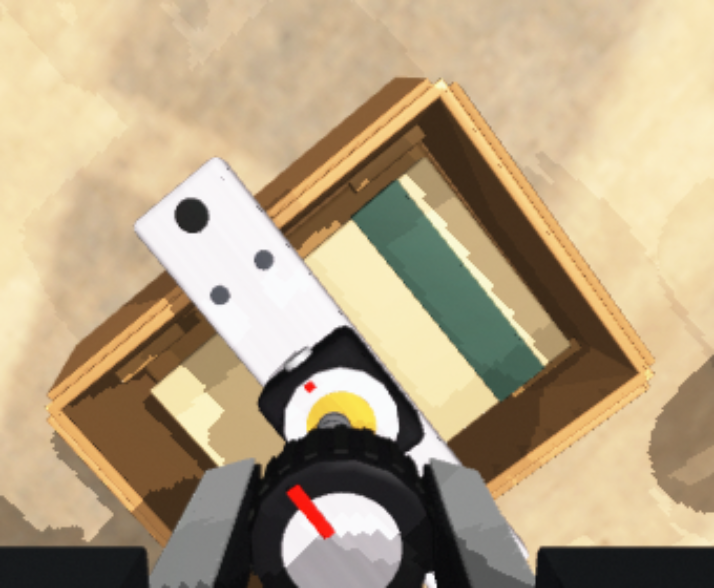

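View pics/s4.png

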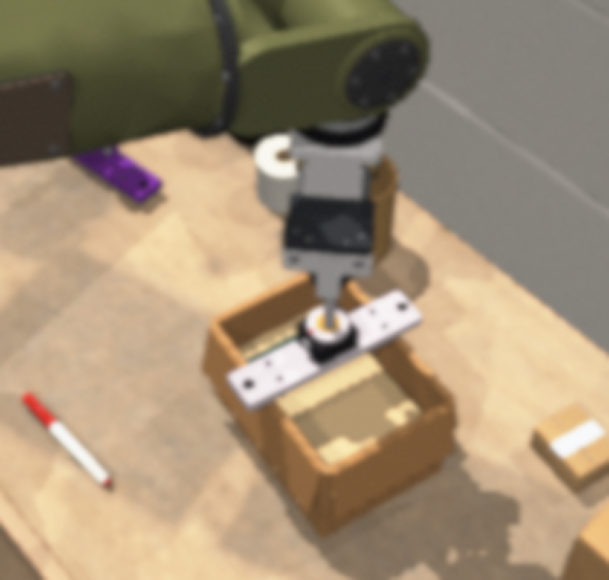

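```bash
python3 - <<'E'
from h import *
np.set_printoptions(precision=1,suppress=True)
c=wcam([541.21,-104.73,242.9],[-3.1411,-.0008,2.331])
R=lambda u,v,z: ray(c,120+u/2.1,20+v/2.1,z)
L,Tp,Rt=R(48,406,120),R(440,78,120),R(653,362,120)
a=lambda d:np.arctan2(d[1],d[0])
print("rim",L,Tp,Rt,np.linalg.norm(Tp-L),np.linalg.norm(Rt-Tp),"centre",(L+Rt)/2,a(Tp-L)-np.pi/2,a(Rt-Tp))
bl,bt,be,bw=R(135,229,146.5),R(219,157,146.5),R(430,430,146.5),R(262,392,146.5)
print("beam",bl,bt,np.linalg.norm(bt-bl),"yaw",a(be-bt),a(bw-bl))
n=(Tp-L)/np.linalg.norm(Tp-L); n=np.array([n[1],-n[0],0])
print("overhang", [float(n@(L-p)) for p in (bl,bt)], "along", [float((p-L)@np.array([-n[1],n[0],0])) for p in (bl,bt)])
E
```

```text
rim [ 462.6 -193.1  120. ] [488.9   1.9 120. ] [624.8 -14.  120. ] 196.81597317507143 136.8035545784774 centre [ 543.7 -103.6  120. ] -0.13401072112440748 -0.11629524230622898
beam [ 447.6 -110.5  146.5] [452.9 -72.5 146.5] 38.35737672477688 yaw -0.15385732059818777 -0.1770093017926062
overhang [25.885447962178073, 25.753491836115018] along [79.88320072178722, 118.2403504697449]
```

Overhang is 25.8 mm (24 expected), centred along the walls, and the end is parallel to them. I'll nudge it 1 mm and lower, watching the force.

```bash
python3 -m jog '[[-0.06,0.06,0.5,0,0,0,20],[0,0,0.4,0,0,0,20],[0,0,0,0,0,0,20]]'; python3 -m jog '[[0,0,0.1,0,0,0,20],[0,0,0,0,0,0,20]]';python3 -m jog '[[0,0,0.1,0,0,0,20],[0,0,0,0,0,0,20]]';python3 -m jog '[[0,0,0.1,0,0,0,20],[0,0,0,0,0,0,20]]'
```

```text
clock: 6.5
eef_pos: [541.9, -104.7, 233.6]
eef_rot: [-3.141, -0.001, 2.331]
wrist_force: [0.3, 1.0, -9.6]
finger_gap: 39.8
clock: 6.7
eef_pos: [542.2, -104.8, 233.4]
eef_rot: [-3.142, 0.0, 2.331]
wrist_force: [-0.0, -0.3, -10.6]
finger_gap: 39.3
clock: 6.9
eef_pos: [542.2, -104.8, 232.4]
eef_rot: [3.142, -0.0, 2.331]
wrist_force: [0.0, -0.2, -9.7]
finger_gap: 39.7
clock: 7.1
eef_pos: [542.2, -104.8, 231.3]
eef_rot: [-3.141, -0.0, 2.331]
wrist_force: [-0.1, 0.4, -10.7]
finger_gap: 39.3
```

```bash
for i in 1; do python3 -m jog '[[0,0,0.1,0,0,0,20],[0,0,0,0,0,0,20]]'|sed -n '2p;4p';python3 -m jog '[[0,0,0.1,0,0,0,20],[0,0,0,0,0,0,20]]'|sed -n '2p;4p';python3 -m jog '[[0,0,0.1,0,0,0,20],[0,0,0,0,0,0,20]]'|sed -n '2p;4p'; done
```

```text
eef_pos: [542.3, -104.8, 230.6]
wrist_force: [0.7, -0.2, -8.2]
eef_pos: [542.5, -104.9, 230.4]
wrist_force: [-2.7, -0.0, 2.2]
eef_pos: [542.4, -104.9, 228.9]
wrist_force: [-1.3, -0.8, 1.8]
```

Contact is at TCP z ≈ 230.5, as predicted, and the force went from −10 to +2 N. I'll look before pushing the rod.

```bash
python3 - <<'E'
from cell import monitor, vision
import cv2,numpy as np
a=cv2.resize(vision.camera("wrist")["color"][20:300,120:460],(400,330))
b=cv2.resize(vision.camera("scene")["color"][150:310,220:390],(400,376),interpolation=cv2.INTER_CUBIC)
o=np.zeros((376,800,3),np.uint8);o[:330,:400]=a;o[:,400:]=b
cv2.imwrite("pics/x5.png",o)
s=monitor.read_state();print(s['wrist_force'],s['moment'])
E
```

```text
[-1.16138198 -0.41800582  1.64208759] [-0.16397683  0.30067666  0.02542929]
```

View pics/x5.png

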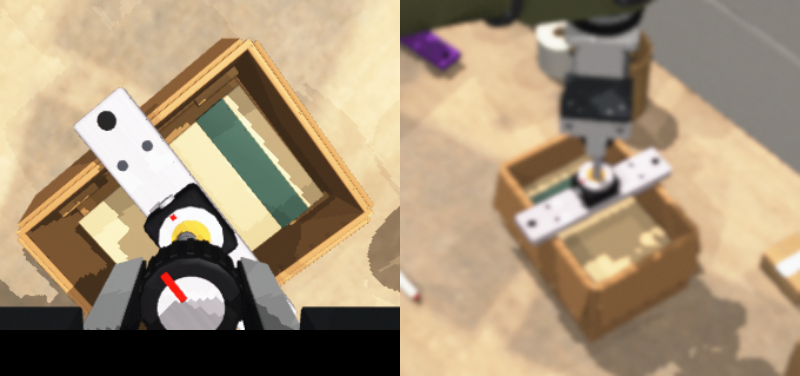

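The beam sits on both long walls with the lugs inside. I'll push the rod 15 mm, below the minimum depth, then feel in small steps.

```bash
python3 -m jog '[[0,0,0.3,0,0,0,20],[0,0,0.4,0,0,0,20],[0,0,0.4,0,0,0,20],[0,0,0.3,0,0,0,20],[0,0,0.1,0,0,0,20],[0,0,0,0,0,0,20]]'|sed -n '2p;4p'
python3 -m jog '[[0,0,0.1,0,0,0,20],[0,0,0,0,0,0,20]]'|sed -n '2p;4p';python3 -m jog '[[0,0,0.1,0,0,0,20],[0,0,0,0,0,0,20]]'|sed -n '2p;4p';python3 -m jog '[[0,0,0.1,0,0,0,20],[0,0,0,0,0,0,20]]'|sed -n '2p;4p'
```

```text
eef_pos: [542.2, -104.8, 213.3]
wrist_force: [0.1, -0.3, 1.8]
eef_pos: [542.2, -104.8, 212.5]
wrist_force: [0.9, -0.3, 1.8]
eef_pos: [542.2, -104.7, 211.4]
wrist_force: [0.1, -1.5, 2.2]
eef_pos: [542.2, -104.7, 210.3]
wrist_force: [-0.0, -1.1, 2.4]
```

```bash
cat > ok.py <<'E'
import sys
from cell import monitor
s=monitor.read_state(); f=s['wrist_force']; print(round(s['clock'],2),s['eef_pos'].round(1),f.round(1)); sys.exit(f[2]>3.5)
E
python3 -m jog '[[0,0,0.1,0,0,0,20],[0,0,0,0,0,0,20]]'>/dev/null; python3 ok.py &&
python3 -m jog '[[0,0,0.1,0,0,0,20],[0,0,0,0,0,0,20]]'>/dev/null; python3 ok.py &&
python3 -m jog '[[0,0,0.1,0,0,0,20],[0,0,0,0,0,0,20]]'>/dev/null && python3 ok.py &&
python3 -m jog '[[0,0,0.1,0,0,0,20],[0,0,0,0,0,0,20]]'>/dev/null && python3 ok.py &&
python3 -m jog '[[0,0,0.1,0,0,0,20],[0,0,0,0,0,0,20]]'>/dev/null && python3 ok.py &&
python3 -m jog '[[0,0,0.1,0,0,0,20],[0,0,0,0,0,0,20]]'>/dev/null && python3 ok.py
```

```text
9.2 [ 542.2 -104.8  209.3] [-0.3 -1.   2.7]
9.2 [ 542.2 -104.8  209.3] [-0.3 -1.   2.7]False
False
```

```bash
python3 ok.py &&
python3 -m jog '[[0,0,0.1,0,0,0,20],[0,0,0,0,0,0,20]]'>/dev/null && python3 ok.py &&
python3 -m jog '[[0,0,0.1,0,0,0,20],[0,0,0,0,0,0,20]]'>/dev/null && python3 ok.py &&
python3 -m jog '[[0,0,0.1,0,0,0,20],[0,0,0,0,0,0,20]]'>/dev/null && python3 ok.py &&
python3 -m jog '[[0,0,0.1,0,0,0,20],[0,0,0,0,0,0,20]]'>/dev/null && python3 ok.py &&
python3 -m jog '[[0,0,0.1,0,0,0,20],[0,0,0,0,0,0,20]]'>/dev/null && python3 ok.py &&
python3 -m jog '[[0,0,0.1,0,0,0,20],[0,0,0,0,0,0,20]]'>/dev/null && python3 ok.py
```

```text
9.2 [ 542.2 -104.8  209.3] [-0.3 -1.   2.7]False
```

```bash
sed -i 's/sys.exit(f\[2\]>3.5)/sys.exit(int(f[2]>3.7))/' ok.py
python3 -m jog '[[0,0,0,0,0,0,20]]'>/dev/null; python3 ok.py && python3 -m jog '[[0,0,0,0,0,0,20]]'>/dev/null; python3 ok.py && 
python3 -m jog '[[0,0,0.1,0,0,0,20],[0,0,0,0,0,0,20]]'>/dev/null && python3 ok.py &&
python3 -m jog '[[0,0,0.1,0,0,0,20],[0,0,0,0,0,0,20]]'>/dev/null && python3 ok.py &&
python3 -m jog '[[0,0,0.1,0,0,0,20],[0,0,0,0,0,0,20]]'>/dev/null && python3 ok.py &&
python3 -m jog '[[0,0,0.1,0,0,0,20],[0,0,0,0,0,0,20]]'>/dev/null && python3 ok.py
```

```text
9.3 [ 542.2 -104.8  209.4] [ 0.4 -1.5  1.7]
9.4 [ 542.2 -104.8  209.4] [ 0.2 -0.6  2.1]
9.6 [ 542.2 -104.8  208.3] [ 0.5 -1.7  2.6]
9.8 [ 542.2 -104.8  207.3] [ 0.3 -1.3  2.6]
10.0 [ 542.2 -104.8  206.3] [ 0.8 -0.9  2.3]
10.2 [ 542.2 -104.7  205.3] [ 0.4 -0.5  2. ]
```

```bash
python3 ok.py &&
python3 -m jog '[[0,0,0.1,0,0,0,20],[0,0,0,0,0,0,20]]'>/dev/null && python3 ok.py &&
python3 -m jog '[[0,0,0.1,0,0,0,20],[0,0,0,0,0,0,20]]'>/dev/null && python3 ok.py &&
python3 -m jog '[[0,0,0.1,0,0,0,20],[0,0,0,0,0,0,20]]'>/dev/null && python3 ok.py &&
python3 -m jog '[[0,0,0.1,0,0,0,20],[0,0,0,0,0,0,20]]'>/dev/null && python3 ok.py &&
python3 -m jog '[[0,0,0.1,0,0,0,20],[0,0,0,0,0,0,20]]'>/dev/null && python3 ok.py &&
python3 -m jog '[[0,0,0.1,0,0,0,20],[0,0,0,0,0,0,20]]'>/dev/null && python3 ok.py &&
python3 -m jog '[[0,0,0.1,0,0,0,20],[0,0,0,0,0,0,20]]'>/dev/null && python3 ok.py &&
python3 -m jog '[[0,0,0.1,0,0,0,20],[0,0,0,0,0,0,20]]'>/dev/null && python3 ok.py &&
python3 -m jog '[[0,0,0.1,0,0,0,20],[0,0,0,0,0,0,20]]'>/dev/null && python3 ok.py &&
python3 -m jog '[[0,0,0.1,0,0,0,20],[0,0,0,0,0,0,20]]'>/dev/null && python3 ok.py &&
python3 -m jog '[[0,0,0.1,0,0,0,20],[0,0,0,0,0,0,20]]'>/dev/null && python3 ok.py &&
python3 -m jog '[[0,0,0.1,0,0,0,20],[0,0,0,0,0,0,20]]'>/dev/null && python3 ok.py &&
python3 -m jog '[[0,0,0.1,0,0,0,20],[0,0,0,0,0,0,20]]'>/dev/null && python3 ok.py &&
python3 -m jog '[[0,0,0.1,0,0,0,20],[0,0,0,0,0,0,20]]'>/dev/null && python3 ok.py
```

```text
10.2 [ 542.2 -104.7  205.3] [ 0.4 -0.5  2. ]
10.4 [ 542.2 -104.8  204.3] [ 0.1 -0.6  2.3]
10.6 [ 542.2 -104.7  203.3] [ 0.7 -0.2  2. ]
10.8 [ 542.2 -104.7  202.3] [ 0.8 -0.3  2.2]
11.0 [ 542.2 -104.8  201.4] [ 0.2 -1.3  2.5]
11.2 [ 542.2 -104.8  200.3] [ 0.2 -1.6  2.5]
11.4 [ 542.2 -104.7  199.3] [ 0.4 -0.8  2.7]
11.6 [ 542.2 -104.8  198.3] [ 0.8 -1.2  2.5]
11.8 [ 542.2 -104.8  197.3] [-0.2 -1.5  2.9]
12.0 [ 542.2 -104.8  196.3] [ 0.6 -1.   2.4]
12.2 [ 542.2 -104.8  195.5] [-0.4  0.5  4.6]
```

Contact: 4.6 N against a baseline of about 2.5. I'll hold and average.

```bash
for i in 1 2 3 4 5; do python3 -m jog '[[0,0,0,0,0,0,20]]'>/dev/null; python3 ok.py; done
```

```text
12.3 [ 542.2 -104.8  195.6] [ 0.3 -1.9  5. ]
12.4 [ 542.3 -104.8  195.6] [-0.5 -1.4  4.2]
12.5 [ 542.2 -104.8  195.6] [ 0.3 -0.5  5.4]
12.6 [ 542.2 -104.8  195.5] [-0.8 -1.3  5.3]
12.7 [ 542.2 -104.8  195.5] [-1.  -1.7  4.3]
```

```bash
python3 - <<'E'
from h import *
import cv2
im=cv2.imread("pics/w4.png")
g=cv2.cvtColor(im,cv2.COLOR_BGR2GRAY)
m=np.zeros(g.shape,np.uint8); m[480:588,270:420]=((im.min(2)>110)[480:588,270:420]); ys,xs=np.nonzero(m); print(xs.min(),xs.max(),ys.min(),ys.max())
d=np.array
def tool(u,v,z):
    r=TC[:3,:3]@[(u-W['cx'])/W['f'],(v-W['cy'])/W['f'],1]; o=TC[:3,3]; return o+r*(z-o[2])/r[2]
for u,v in [(342,548),(342,552)]: print(tool(120+u/2.1,20+v/2.1,-29.8))
E
python3 -m jog '[[0,0,0.02,0,0,0,20],[0,0,0,0,0,0,20]]'>/dev/null; python3 ok.py; python3 -m jog '[[0,0,0,0,0,0,20]]'
```

```text
281 401 493 587
[ -0.91457712  -0.22066531 -29.8       ]
[ -1.81363654  -0.21987479 -29.8       ]
12.9 [ 542.2 -104.8  195.4] [-0.1 -1.1  4.8]
clock: 13.0
eef_pos: [542.2, -104.8, 195.3]
eef_rot: [3.142, 0.0, 2.331]
wrist_force: [-0.4, -1.4, 5.8]
finger_gap: 39.1
```

Total is about 5.2 N, so about 2.8 N on the box. Now I'll turn clockwise (+z of the tool, which points down), watching force and moment.

```bash
cat > st.py <<'E'
from cell import monitor
s=monitor.read_state(); print(round(s['clock'],2),s['eef_pos'].round(1),s['eef_rot'].round(3),'F',s['wrist_force'].round(1),'M',s['moment'].round(2),round(s['joints'][5],3))
E
python3 -m jog '[[0,0,0,0,0,0.05,20],[0,0,0,0,0,0.1,20],[0,0,0,0,0,0.05,20],[0,0,0,0,0,0,20]]'>/dev/null;python3 st.py
python3 -m jog '[[0,0,0,0,0,0.05,20],[0,0,0,0,0,0.1,20],[0,0,0,0,0,0.05,20],[0,0,0,0,0,0,20]]'>/dev/null;python3 st.py;python3 -m jog '[[0,0,0,0,0,0,20]]'>/dev/null;python3 st.py
```

```text
13.4 [ 542.4 -104.8  195.4] [3.141 0.    2.13 ] F [ 1.  -1.   3.6] M [-0.25 -0.23 -0.03] -0.816
13.8 [ 542.4 -104.8  195.4] [3.141 0.    1.932] F [ 2.6 -0.9  4.2] M [-0.3  -0.48 -0.04] -0.618
13.9 [ 542.4 -104.8  195.4] [3.141 0.    1.933] F [ 2.5 -1.5  5.3] M [-0.31 -0.63 -0.03] -0.62
```

```bash
python3 -m jog '[[-0.01,0.04,0,0,0,0.05,20],[0,0.01,0,0,0,0.1,20],[0,0.01,0,0,0,0.05,20],[0,0,0,0,0,0,20]]'>/dev/null;python3 st.py
python3 -m jog '[[0,0.01,0,0,0,0.05,20],[0,0.01,0,0,0,0.1,20],[0,0.01,0,0,0,0.05,20],[0,0,0,0,0,0,20]]'>/dev/null;python3 st.py;python3 -m jog '[[0,0,0,0,0,0,20]]'>/dev/null;python3 st.py
```

```text
14.3 [ 542.8 -104.8  195.3] [-3.142  0.     1.731] F [ 1.6 -1.5  7. ] M [-0.44 -0.14  0.  ] -0.417
14.7 [ 543.  -104.8  195.3] [-3.141  0.     1.531] F [ 0.2 -1.9  5.1] M [-0.47 -0.01 -0.01] -0.217
14.8 [ 543.  -104.7  195.3] [-3.141  0.     1.533] F [ 1.1 -1.2  5.3] M [-0.43 -0.03 -0.04] -0.219
```

Lateral loads dropped. I'll continue the remaining ~0.45 rad to the stop.

```bash
python3 -m jog '[[0,0.01,0,0,0,0.05,20],[0,0.01,0,0,0,0.1,20],[0,0.01,0,0,0,0.05,20],[0,0,0,0,0,0,20]]'>/dev/null;python3 st.py
python3 -m jog '[[0,0.01,0,0,0,0.05,20],[0,0.01,0,0,0,0.08,20],[0,0,0,0,0,0.05,20],[0,0,0,0,0,0,20]]'>/dev/null;python3 st.py;python3 -m jog '[[0,0,0,0,0,0.04,20],[0,0,0,0,0,0,20]]'>/dev/null;python3 st.py
python3 - <<'E'
from cell import vision
import cv2
cv2.imwrite("pics/w6.png",vision.camera("wrist")["color"])
E
```

```text
15.2 [ 543.2 -104.8  195.3] [-3.141  0.     1.331] F [ 0.2 -1.   6. ] M [-0.47  0.18 -0.02] -0.017
15.6 [ 543.4 -104.8  195.2] [-3.141  0.     1.151] F [-0.5 -2.6  6.1] M [-0.42  0.12 -0.03] 0.163
15.8 [ 543.4 -104.8  195.2] [-3.141  0.     1.112] F [ 0.2 -1.7  5.8] M [-0.46  0.11  0.  ] 0.203
```

View pics/w6.png

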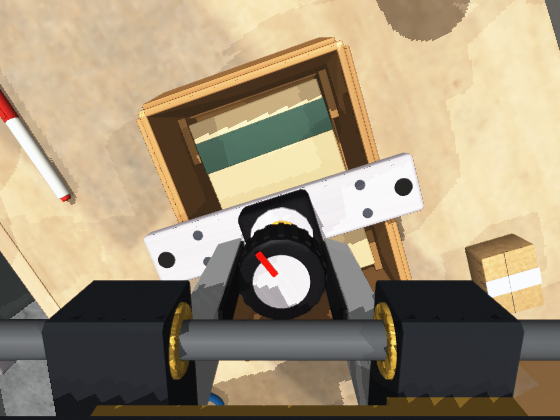

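The beam stayed across the carton, and the knob has turned 1.22 rad relative to it. I'll go on in small steps until the stop is felt.

```bash
for i in 1; do python3 -m jog '[[0,0,0,0,0,0.03,20],[0,0,0,0,0,0,20]]'>/dev/null;python3 st.py;python3 -m jog '[[0,0,0,0,0,0.03,20],[0,0,0,0,0,0,20]]'>/dev/null;python3 st.py; python3 -m jog '[[0,0,0,0,0,0,20]]'>/dev/null;python3 st.py;done
```

```text
16.05 [ 543.4 -104.8  195.2] [-3.141e+00  1.000e-03  1.083e+00] F [ 0.1 -1.7  6.3] M [-0.38  0.2   0.29] 0.232
16.25 [ 543.3 -104.7  195.2] [-3.141  0.     1.053] F [-0.6 -1.3  5.9] M [-0.29  0.23  0.35] 0.262
16.35 [ 543.3 -104.7  195.2] [-3.141  0.     1.053] F [-1.  -1.6  5.6] M [-0.29  0.27  0.33] 0.261
```

The moment stepped up to 0.33 N m, so that's the stop. Opening the fingers.

```bash
python3 -m jog '[[0,0,0,0,0,0,50],[0,0,0,0,0,0,65],[0,0,0,0,0,0,75],[0,0,0,0,0,0,75]]';python3 st.py
python3 -m jog '[[0,0,0,0,0,0,75],[0,0,0,0,0,0,75]]';python3 st.py
python3 - <<'E'
from cell import vision
import cv2
cv2.imwrite("pics/w7.png",vision.camera("wrist")["color"])
E
```

```text
clock: 16.75
eef_pos: [543.4, -104.6, 194.9]
eef_rot: [-3.141, 0.0, 1.051]
wrist_force: [0.3, -0.7, -0.1]
finger_gap: 67.2
16.75 [ 543.4 -104.6  194.9] [-3.141  0.     1.051] F [ 0.3 -0.7 -0.1] M [-0.02  0.16  0.03] 0.263
clock: 16.95
eef_pos: [543.6, -104.7, 195.2]
eef_rot: [-3.141, 0.0, 1.051]
wrist_force: [-0.0, 0.6, -0.4]
finger_gap: 70.8
16.95 [ 543.6 -104.7  195.2] [-3.141  0.     1.051] F [-0.   0.6 -0.4] M [-0.11  0.16  0.02] 0.263
```

View pics/w7.png

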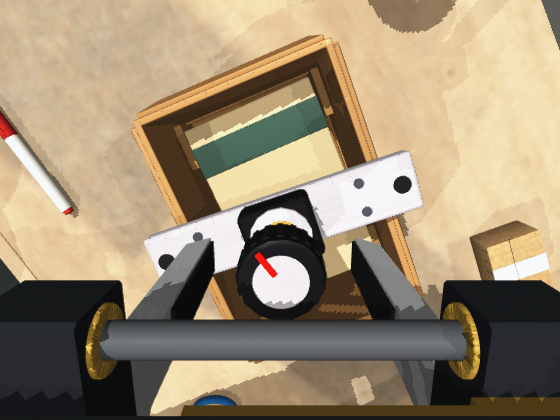

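The knob stays where it was after release, at (281,279) with the same size. Retreating straight up.

```bash
python3 -m jog '[[0,0,-1,0,0,0,75],[0,0,-3,0,0,0,75],[0,0,-4,0,0,0,75],[0,0,-4,0,0,0,75],[0,0,-2,0,0,0,75],[0,0,0,0,0,0,75],[0,0,0,0,0,0,75]]';python3 st.py
python3 - <<'E'
from cell import vision
import cv2
cv2.imwrite("pics/w8.png",vision.camera("wrist")["color"])
cv2.imwrite("pics/s8.png",cv2.resize(vision.camera("scene")["color"][110:310,170:400],None,fx=3,fy=3,interpolation=cv2.INTER_CUBIC))
E
```

```text
clock: 17.7
eef_pos: [543.5, -104.7, 334.9]
eef_rot: [-3.141, 0.0, 1.051]
wrist_force: [0.4, 0.3, -0.9]
finger_gap: 70.6
17.7 [ 543.5 -104.7  334.9] [-3.141  0.     1.051] F [ 0.4  0.3 -0.9] M [-0.01  0.08 -0.01] 0.264
```

View pics/w8.png

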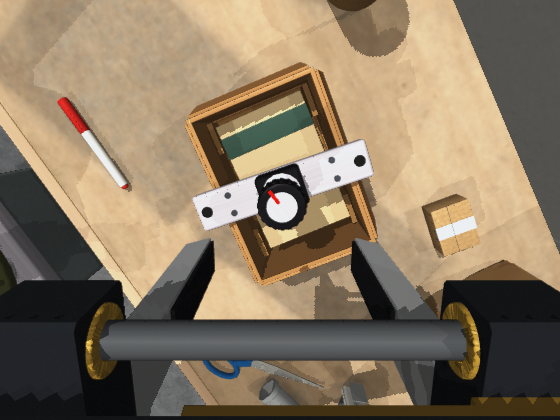

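View pics/s8.png

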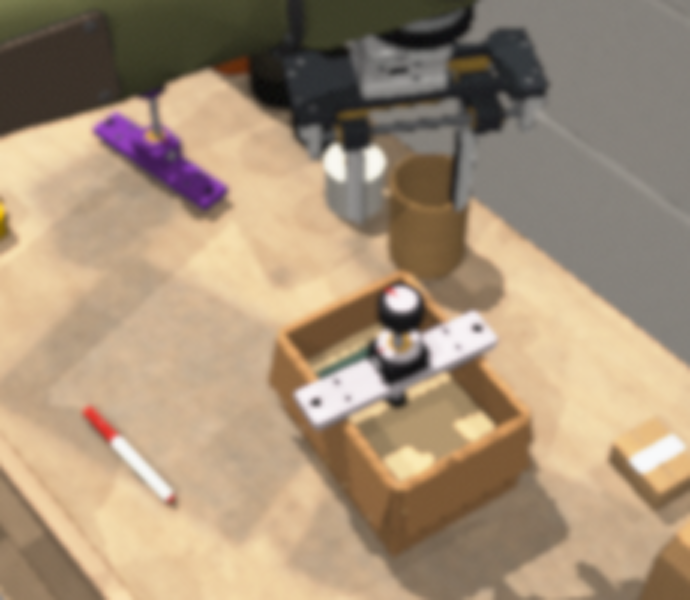

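The beam sits across the middle, the knob stays low and turned, and the foot is visible under the beam. One numeric check, plus a stability check over half a second.

```bash
python3 -m jog '[[0,0,0,0,0,0,75],[0,0,0,0,0,0,75],[0,0,0,0,0,0,75],[0,0,0,0,0,0,75],[0,0,0,0,0,0,75]]'>/dev/null
python3 - <<'E'
from h import *
from cell import vision
import cv2
np.set_printoptions(precision=1,suppress=True)
o=cv2.imread("pics/w8.png"); n=vision.camera("wrist")["color"]
print("diff", cv2.absdiff(o,n)[150:240,190:380].mean(), "shift",cv2.phaseCorrelate(cv2.cvtColor(o,6)[150:235,240:330].astype(float),cv2.cvtColor(n,6)[150:235,240:330].astype(float)))
c=wcam([543.5,-104.7,334.9],[-3.141,0,1.051]); a=lambda d:np.arctan2(d[1],d[0])
C=np.array([ray(c,u,v,120) for u,v in [(187,122),(312,66),(376,238),(262,284)]])
print(C.mean(0),[np.linalg.norm(C[i]-C[i-1]) for i in range(4)])
d=C[2]-C[1]+C[3]-C[0];print("long",a(d))
for z in (134,):
  B=np.array([ray(c,u,v,z) for u,v in [(194,196),(366,139),(373,177),(202,230)]])
  print(B.mean(0),[np.linalg.norm(B[i]-B[i-1]) for i in range(4)],a(B[1]-B[0]+B[2]-B[3]))
t=vision.camera("scene")
# knob height: top face centre in wrist & scene rays, closest point
w=(284,204); s=(170+402/3,110+303/3)
def rr(c,u,v):
    d=c['M'][:3,:3]@[(u-c['cx'])/c['f'],(v-c['cy'])/c['f'],1]; return c['M'][:3,3],d/np.linalg.norm(d)
o1,d1=rr(c,*w);o2,d2=rr(S,*s)
A=np.c_[d1,-d2];k=np.linalg.lstsq(A,o2-o1,rcond=None)[0];print("knob top",o1+k[0]*d1,o2+k[1]*d2)
E
```

```text
diff 2.1286939571150096 shift ((-0.15093841480076975, 0.017262891668785585), 0.9957188641014979)
[ 546.1 -105.4  120. ] [np.float64(196.91752414675966), np.float64(139.62793536128572), np.float64(195.76667688718982), np.float64(139.71319356930854)]
long -1.6972142306188671
[ 542.6 -105.3  134. ] [np.float64(37.77099487812606), np.float64(186.61844300615462), np.float64(39.827304382934145), np.float64(188.87793114105318)] -0.20491816974422353
knob top [ 544.3 -105.2  220. ] [ 544.1 -105.   220. ]
```

The half-second check shows no drift. The beam looks skewed to the carton by about 0.08 rad, so I'll measure that more precisely.

```bash
python3 - <<'E'
import cv2
im=cv2.imread("pics/w8.png")
cv2.imwrite("pics/w8a.png",cv2.resize(im[55:295,175:395],None,fx=2.5,fy=2.5,interpolation=cv2.INTER_CUBIC))
E
```

```text
(no output)
```

View pics/w8a.png

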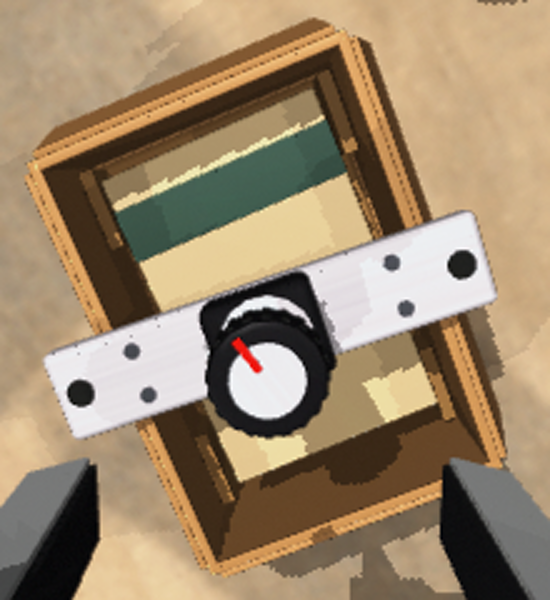

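```bash
python3 - <<'E'
from h import *
np.set_printoptions(precision=1,suppress=True)
c=wcam([543.5,-104.7,334.9],[-3.141,0,1.051]); a=lambda d:np.arctan2(d[1],d[0])
R=lambda u,v,z: ray(c,175+u/2.5,55+v/2.5,z)
C=np.array([R(u,v,120) for u,v in [(28,165),(357,33),(503,465),(213,573)]])
print(C,C.mean(0),[np.linalg.norm(C[i]-C[i-1]) for i in range(4)])
print("x axis by edges",a(C[1]-C[0]),a(C[2]-C[3]),a(C[2]-C[1])+np.pi/2,a(C[3]-C[0])+np.pi/2)
h=[R(81,393,134),R(462,264,134)];print(h,sum(h)/2,a(h[1]-h[0]))
h=[R(131,351,134),R(391,262,134)];print(a(h[1]-h[0]))
h=[R(148,395,134),R(406,308,134)];print(a(h[1]-h[0]))
B=[R(u,v,134) for u,v in [(44,357),(472,211),(497,296),(78,438)]];print(sum(B)/4,a(B[1]-B[0]),a(B[2]-B[3]))
# same via w4 holes: (264,259),(220,295) perpendicular to beam
c=wcam([541.21,-104.73,242.9],[-3.1411,-.0008,2.331])
p=[ray(c,120+u/2.1,20+v/2.1,146.5) for u,v in [(264,259),(220,295)]];print("w4 yaw",a(p[0]-p[1])-np.pi/2)
E
```

```text
[[ 489.     1.4  120. ]
 [ 631.9  -20.9  120. ]
 [ 601.8 -213.7  120. ]
 [ 462.4 -194.4  120. ]] [ 546.2 -106.9  120. ] [np.float64(197.58507723930217), np.float64(144.61841201318566), np.float64(195.112368568797), np.float64(140.77083637164176)]
x axis by edges -0.15497276327400597 -0.13768154047421596 -0.1547493482657143 -0.1351713382013675
[array([459.9, -90.2, 134. ]), array([ 624.8, -121.6,  134. ])] [ 542.3 -105.9  134. ] -0.18826497319776284
-0.18693881606386062
-0.18751980592784265
[ 543.1 -105.2  134. ] -0.1898668907141768 -0.18442358089695984
w4 yaw -0.13991152333402246
```

Measured from the holes and rim edges, the skew is only 0.04 rad (2.4°). The centre offset is about 1 mm along the walls and 3–4 mm across, within the lug play. I'm handing in.

```bash
python3 -c "
from cell import order,monitor
print(order.sign_off()); print(monitor.read_state()['clock'])"
```

```text
the job is handed in; nothing more can be done
None
the job is handed in; nothing more can be done
```

I lifted the silver gauge by its black knob and seated its beam across the middle of the carton. I then pushed the rod down about 35 mm until its foot touched the gift box, locked it there, let go and backed off. The job was handed in at about 18 s.

**Touch on the box:** the wrist averaged about 5.2 N against about 2.5 N of spring, so the foot pressed with roughly 2.5–3 N. One noisy reading of 7.0 N came up during the knob turn, about 4.5 N on the box if it was real; its neighbours were about 5–6 N.

**Lock:** I turned the knob clockwise about 1.25 rad until the moment jumped to about 0.33 N m, which is the stop. After release the knob did not drop or turn, and it was still steady half a second later.

**Seating, and two figures that are less than perfect:**
- **Beam:** it looks level on both long walls. It is skewed about 0.04 rad (2.4°) to the carton, probably from the last bit of turning against the stop. The wrist camera puts it about 1 mm off centre along the walls and 3–4 mm across, within the 5 mm lug play.
- **Knob height:** the two-camera check of the knob's top gave 220 mm, against about 225 mm from the arm's position. I put that down to camera and pixel error and did not resolve it.

I did not touch any of the other things on the bench, including the purple gauge.

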